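Fetch the ammonite from behind the bottles in the spill tray

ROBOT

A 6-joint arm with a two-finger parallel gripper is mounted at the origin on the work surface. World frame = base frame: x ahead of the robot, y to its left, z up, the work surface at z = 0. Lengths are in mm, angles in rad, forces in N, time in s.
With the tool pointing down it reaches from about 275 to 825 mm from the base axis. Payload 4.9 kg.
Tool frame: the origin (TCP) lies at the very end of the fingers, on their centre line; the grasp point (between the pads) lies 19 mm behind it; z points along the fingers, y is the direction in which the jaws open and shut (so a half turn about z gives the same grasp; the last joint's range is limited). The gripper opens to 85 mm and grips with 20 to 120 N. Pads are 22 mm wide; open, the fingers measure 114 mm over their backs; the gripper's body (76 mm by 85 mm) begins 54 mm behind the grasp point. The pads swing forward as they close: fully open they stand 13 mm farther back than shut.
Start: joints at [1.174, 0.326, -0.193, 1.052, 0, 1.437], TCP at [142.876, 531.136, 201.181] pointing down, gripper open.
Joint ranges: [-2.65, 2.65], [-0.97, 1.79], [-1.3, 1.35], [-1.93, 2.1], [-1.47, 1.37], [-3.14, 3.14]. Speed limits (rad/s): [2.57, 2.57, 3.14, 3.14, 3.14, 3.14].

INTERFACE

Orientations are given as [roll, pitch, yaw] about the fixed x, y, z axes, in that order (R = Rz(yaw) Ry(pitch) Rx(roll)).
In Python, from bench import bot, solve_ik, imaging gives the robot as it stands. Calls block until the motion is done:
- bot.move_ptp(position, orientation): joint-space move of the TCP to a pose.
- bot.movel(position, rot=None, max_speed=150, threshold=None): straight line of the TCP; rot=None keeps the orientation; max_speed is the mean speed in mm/s. With threshold (N) it stops when the force on the tool has changed by that much, and returns True; else False.
- bot.move_j(angles): joint-space move.
- bot.grip(opening, effort=None): opening from 0.0 (shut) to 1.0 (fully open); effort is the grip in N (None keeps the last); returns when the fingers have stopped.
- bot.dwell(seconds).
- solve_ik(position, orientation): joint angles nearest the present ones, or None.
- bot.get_state(): the state.
- imaging.capture(name): name is "side" or "top" or "wrist"; returns the picture (384x512x3 uint8, blue, green, red); there is no depth.
- imaging.camera_model(name): a dict with "K" (3x3 intrinsics, pixels), "position" and "rotation" of the camera in the world. Camera axes: x right, y up, looking along -z (the intrinsics and any distortion apply to the point x, -y, -z); pixel columns grow to the right and rows downward; lengths in mm; the calibration is good to about 2 mm. A picture is of the moment at which its call begins: read the wrist's pose just before it. camera_model takes no time and is no camera call; for the wrist camera it gives the pose at the moment of the call.
A pose or a line that the arm cannot do raises bot.IKError and nothing moves.
- bot.sign_off(): hands the job in, once; it reports no verdict.
The state is a dict: "t": time; "qpos": joint angles; "joint_velocities": joint speeds; "effort": joint torques, N m; "tcp_pos": TCP position; "orientation": TCP orientation; "contact_force": force on the tool from outside, world axes, zero at the start; "wrist_torque": the same for the moment, N m; "opening": opening from 0.0 (shut) to 1.0 (fully open).
Only numpy, scipy, OpenCV 4.12 (cv2) and the standard library are available. Lean on these libraries where they do the work, as an engineer would, in place of code of your own. Each camera call takes 0.05 s, during which the arm holds its last target.

TASK

The ammonite's coating has dried and it is to be worked on next, but it stands hemmed in at the back of the grey spill tray. Without shifting the ammonite, clear the bottle, the tin and the jar out of the tray and stand all three upright on the cork mat; then take the ammonite and set it down gently, coil upward, in the middle of the turntable. Last, put the three containers back in the tray, each upright in the place where it stood at the start, keeping all of them upright throughout and leaving the vertebra and the glass vial where they are.

Things in the scene. Friction and masses are not known exactly. Their poses are not given: they have to be found in the camera images.
- bottle: loose amber glass bottle with a round black screw cap, upright, 0.3 kg. Body 58 mm across up to 78 mm, shoulders narrowing to a 25 mm neck at 94 to 102 mm, cap 32 mm across from 102 to 125 mm (its top). Origin: centre of its underside, z up. It may be lifted by its cap.
- tin: loose bare-metal solvent tin, upright, a cylinder 61 mm across and 94 mm high with a small 28 mm screw cap on its top from 94 to 108 mm, 0.3 kg. Origin: centre of its underside, z up.
- jar: loose white plastic wide-mouth jar, upright, 58 mm across, with a ribbed white lid 64 mm across from 66 to 88 mm (its top), 0.25 kg. Origin: centre of its underside, z up.
- fossil: the ammonite: a loose rounded nodule of red-brown rock, 58 mm across (flanks upright from 6 to 24 mm) and 30 mm high, with a pale coiled shell standing about 8 mm proud of its top, 0.22 kg. Round, so it can be gripped across any diameter. Origin: centre of its underside, z up.
- tray: fixed grey spill tray, 220 (x) by 250 (y) mm, rim 25 mm high, walls and floor 4 mm. Origin: centre of its underside on the bench. Three paper-thin black drip pads, 72 mm across, lie on its floor at (-38, 0), (30, 68), (30, -68) mm in its axes; one container stands centred on each at the start, which on which differs. The ammonite is at about (30, 0), some 9 mm from each container.
- mat: fixed flat cork mat on the bench, 200 mm (x) by 240 mm (y), 4 mm thick: the side area. Origin: centre of its underside. The glass vial stands near its front corner.
- turntable: fixed bench turntable, brake on so that it does not turn, on a pale 6 mm work board (270 by 200 mm): metal disc 160 mm across on a stem with a black rubber top 148 mm across, ringed with fine bright circles about its centre; the rubber's top is 42 mm above the bench. Origin: on the axis, at its underside on the bench; z up.
- vertebra: bystander: loose fossil vertebra, a pale bone drum 44 mm across and 30 mm high with a spine reaching 47 mm from its centre; stands on the pale board beyond the turntable, about 115 mm from its axis. Origin: centre of the drum's underside.
- vial: bystander: loose glass vial with a black cap, 25 mm across and 44 mm high, standing on the mat at about (-75, 95) mm in the mat's axes. Origin: centre of its underside.

How it is judged:
By the outcome, as a careful person would: the job done as asked, in the order asked, and still so for the second after the job is handed in, with the robot touching nothing.
It also fails if it takes over 152 s, if anything falls off the work surface, if the arm or the gripper's body presses on something with over 40 N, if the wrist force passes 120 N, or if a joint passes its speed limit or range.

## Working session

There is one attempt and no reset: what is moved stays moved. The work goes in short steps, each a Python script; the robot and the scene stay as the last script left them, time stands still between calls to the robot, and variables do not carry over. Pictures are saved under pics/ and viewed, and the job is handed in when it is done.

```bash
ls; mkdir -p pics; python3 - <<'E'
from bench import bot, solve_ik, imaging
import cv2
for n in ["side","top","wrist"]:
    m=imaging.camera_model(n); print(n,m)
    cv2.imwrite(f"pics/{n}0.png",imaging.capture(n))
print(bot.get_state())
E
```

```text
pics
side {'K': array([[413.10818219,   0.        , 258.02034693],
       [  0.        , 413.10818219, 192.66253623],
       [  0.        ,   0.        ,   1.        ]]), 'position': array([ 987.3451581 , -871.25784085,  700.78444208]), 'rotation': array([ 0.96588697, -0.01870971,  0.44338648])}
top {'K': array([[417.44695401,   0.        , 250.54188042],
       [  0.        , 417.44695401, 188.70046581],
       [  0.        ,   0.        ,   1.        ]]), 'position': array([ 352.0496349 ,   22.40349253, 1184.90883341]), 'rotation': array([ 0.18651946, -0.0089629 , -1.55698877])}
wrist {'K': array([[329.61263059,   0.        , 256.33649647],
       [  0.        , 329.61263059, 191.61745978],
       [  0.        ,   0.        ,   1.        ]]), 'position': array([ 69.12983483, 550.29438565, 372.27192352]), 'rotation': array([-0.29883967,  0.0015251 ,  1.30847546])}
{'t': 0.15, 'qpos': array([ 1.17380166e+00,  3.26782899e-01, -1.93333785e-01,  1.05201129e+00,
        7.15595433e-07,  1.43661545e+00]), 'joint_velocities': array([-4.64182746e-05, -1.53945362e-03,  3.88586837e-03,  7.26870582e-04,
       -3.62290723e-04,  4.48540568e-04]), 'effort': array([ 1.42030411e-03, -4.43703854e+01,  2.62664115e+01,  1.04242316e-02,
       -6.33842478e-05,  5.41583674e-06]), 'tcp_pos': array([142.68222878, 530.67752409, 200.58444631]), 'orientation': array([-3.14027307e+00, -1.78855391e-04,  2.87877875e+00]), 'contact_force': array([0.03698716, 0.73695316, 0.07639099]), 'wrist_torque': array([ 0.00807606, -0.04568087, -0.00504931]), 'opening': 0.9959444015376624}
```

View pics/top0.png

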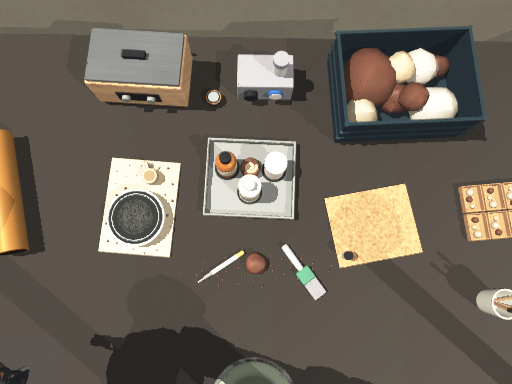

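View pics/side0.png

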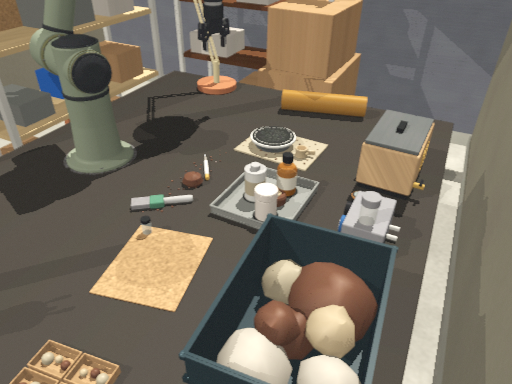

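View pics/wrist0.png

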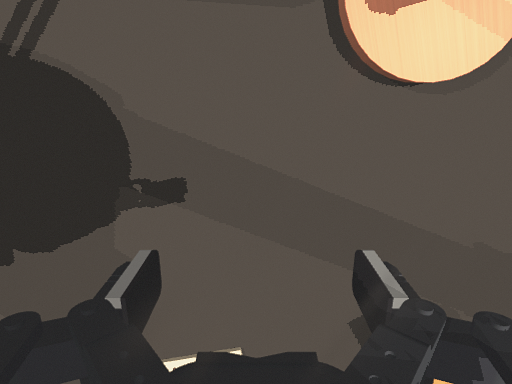

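The top view shows the tray (205-297, 138-218) with the bottle at left rear (226,163), the jar at right rear (275,165), the tin in front (250,187) and the ammonite at (251,167). The turntable is at (136,216), the mat at (373,225) with the vial at (349,256), and the vertebra at (150,175).

```bash
cat > h.py <<'E'
from bench import bot, solve_ik, imaging
import cv2, numpy as np
from scipy.spatial.transform import Rotation as Ro
def model(n):
    m=imaging.camera_model(n); return m['K'],np.array(m['position']),Ro.from_euler('xyz',m['rotation']).as_matrix(),m.get('distortion',m.get('D'))
def ray(m,uv,z):
    K,p,R,_=m; uv=np.atleast_2d(np.asarray(uv,float))
    d=np.c_[(uv[:,0]-K[0,2])/K[0,0],-(uv[:,1]-K[1,2])/K[1,1],-np.ones(len(uv))]@R.T
    return p+d*((z-p[2])/d[:,2])[:,None]
def proj(m,X):
    K,p,R,_=m; c=(np.atleast_2d(X)-p)@R
    return np.c_[K[0,0]*c[:,0]/-c[:,2]+K[0,2],K[1,1]*-c[:,1]/-c[:,2]+K[1,2]]
E
python3 - <<'E'
from h import *
im=cv2.imread('pics/top0.png'); m=model('top')
for n,uv,z in [('tray',[(208,139),(297,140),(295,219),(203,215)],25),('mat',[(325,196),(409,184),(421,256),(336,267)],4),('tt',[(136,216)],42),('board',[(110,158),(181,160),(172,256),(100,250)],6),('bottlecap',[(226,157)],125),('jar',[(276,159)],88),('tin',[(250,181)],108),('foss',[(251,167)],30),('vial',[(348,255)],44),('vert',[(150,177)],30)]:
    p=ray(m,uv,z)[:,:2]; print(n,p.round(0).tolist(),p.mean(0).round(1))
def crop(x0,y0,x1,y1,s,name): cv2.imwrite(name,cv2.resize(im[y0:y1,x0:x1],None,fx=s,fy=s,interpolation=cv2.INTER_NEAREST))
crop(195,130,305,225,7,'pics/c_tray.png'); crop(90,150,190,265,5,'pics/c_tt.png'); crop(315,180,430,275,6,'pics/c_mat.png')
E
```

```text
tray [[715.0, 140.0], [717.0, -117.0], [487.0, -110.0], [494.0, 147.0]] [603.3  14.7]
mat [[557.0, -199.0], [596.0, -444.0], [390.0, -466.0], [357.0, -226.0]] [ 475.1 -333.7]
tt [[487.0, 329.0]] [486.7 328.5]
board [[659.0, 424.0], [656.0, 218.0], [381.0, 231.0], [394.0, 432.0]] [522.6 326.5]
bottlecap [[636.0, 81.0]] [635.7  81.1]
jar [[642.0, -52.0]] [642.2 -52.5]
tin [[576.0, 17.0]] [576.   17.3]
foss [[633.0, 15.0]] [632.9  14.6]
vial [[389.0, -251.0]] [ 389.  -251.1]
vert [[599.0, 299.0]] [599.4 299.5]
```

View pics/c_tray.png

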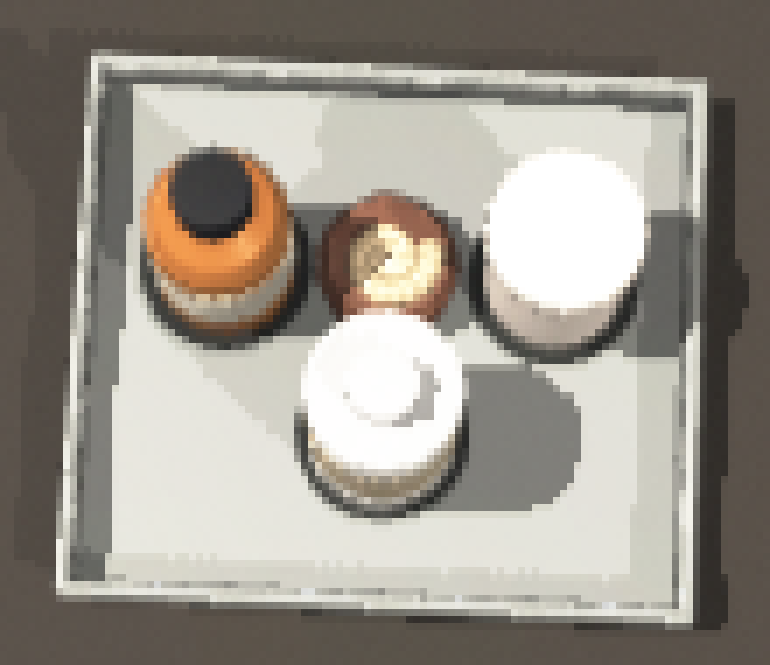

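View pics/c_tt.png

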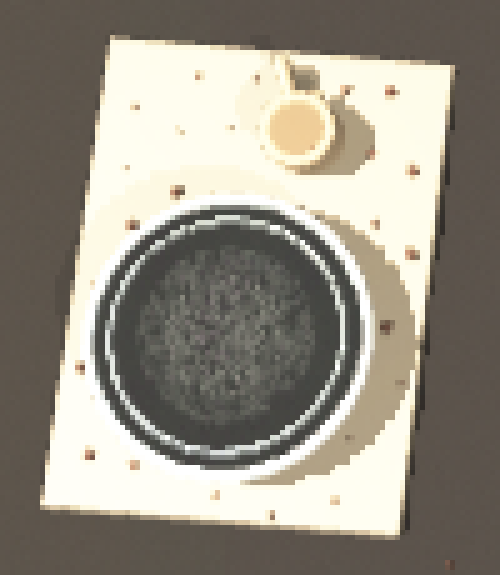

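View pics/c_mat.png

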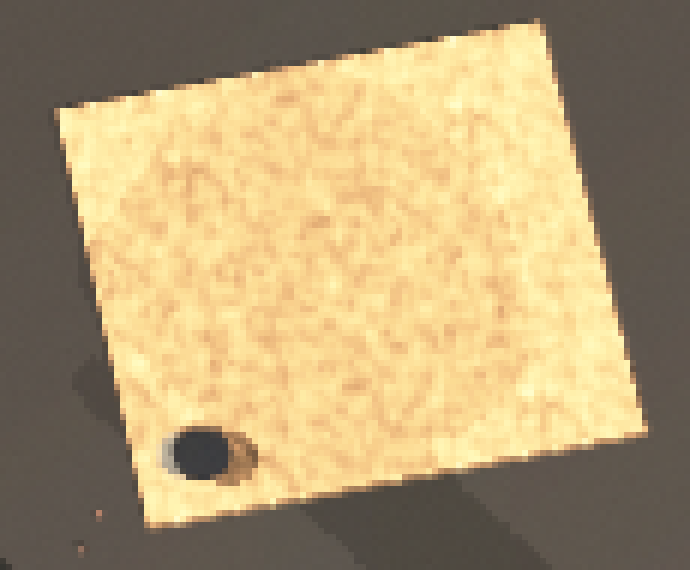

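```bash
cat >> h.py <<'E'
def wcap(name):
    m=model('wrist'); im=imaging.capture('wrist'); cv2.imwrite(f'pics/{name}.png',im); np.savez(f'pics/{name}.npz',K=m[0],p=m[1],R=m[2]); return im,m
def wload(name):
    d=np.load(f'pics/{name}.npz'); return cv2.imread(f'pics/{name}.png'),(d['K'],d['p'],d['R'],None)
D=lambda yaw:[np.pi,0,yaw]
E
python3 - <<'E'
from h import *
for yaw in [0,np.pi/2,np.pi,-np.pi/2]:
    for p in [(530,15,300),(640,10,60),(640,80,60),(575,15,60),(640,-50,60),(487,328,60),(530,-270,60),(530,-400,60),(430,-340,60),(640,80,200)]:
        q=solve_ik(p,D(yaw)); print(round(yaw,2),p,None if q is None else np.round(q,2))
print(proj(model('wrist'),[bot.get_state()['tcp_pos']]))
E
```

```text
0 (530, 15, 300) [-0.11  0.24 -0.05  1.27  0.    3.03]
0 (640, 10, 60) [-0.1   0.61 -0.12  0.84  0.    3.04]
0 (640, 80, 60) [ 0.01  0.61 -0.11  0.85  0.   -3.13]
0 (575, 15, 60) [-0.1   0.5  -0.31  0.76  0.    3.04]
0 (640, -50, 60) [-0.19  0.61 -0.12  0.84  0.    2.95]
0 (487, 328, 60) [ 0.47  0.52 -0.28  0.77  0.   -2.67]
0 (530, -270, 60) [-0.6   0.53 -0.26  0.78  0.    2.55]
0 (530, -400, 60) [-0.76  0.65 -0.05  0.88  0.    2.38]
0 (430, -340, 60) [-0.8   0.46 -0.39  0.72  0.    2.34]
0 (640, 80, 200) [ 0.01  0.51  0.08  1.15  0.   -3.13]
1.57 (530, 15, 300) [-0.11  0.24 -0.05  1.27  0.    1.46]
1.57 (640, 10, 60) [-0.1   0.61 -0.12  0.84  0.    1.47]
1.57 (640, 80, 60) [ 0.01  0.61 -0.11  0.85  0.    1.58]
1.57 (575, 15, 60) [-0.1   0.5  -0.31  0.76  0.    1.47]
1.57 (640, -50, 60) [-0.19  0.61 -0.12  0.84  0.    1.38]
1.57 (487, 328, 60) [ 0.47  0.52 -0.28  0.77  0.    2.04]
1.57 (530, -270, 60) [-0.6   0.53 -0.26  0.78  0.    0.98]
1.57 (530, -400, 60) [-0.76  0.65 -0.05  0.88  0.    0.81]
1.57 (430, -340, 60) [-0.8   0.46 -0.39  0.72  0.    0.77]
1.57 (640, 80, 200) [0.01 0.
[... 517 characters left out ...]
.46 -0.39  0.72  0.   -0.8 ]
3.14 (640, 80, 200) [0.01 0.51 0.08 1.15 0.   0.01]
-1.57 (530, 15, 300) [-0.11  0.24 -0.05  1.27  0.   -1.68]
-1.57 (640, 10, 60) [-0.1   0.61 -0.12  0.84  0.   -1.67]
-1.57 (640, 80, 60) [ 0.01  0.61 -0.11  0.85  0.   -1.56]
-1.57 (575, 15, 60) [-0.1   0.5  -0.31  0.76  0.   -1.67]
-1.57 (640, -50, 60) [-0.19  0.61 -0.12  0.84  0.   -1.76]
-1.57 (487, 328, 60) [ 0.47  0.52 -0.28  0.77  0.   -1.1 ]
-1.57 (530, -270, 60) [-0.6   0.53 -0.26  0.78  0.   -2.17]
-1.57 (530, -400, 60) [-0.76  0.65 -0.05  0.88  0.   -2.33]
-1.57 (430, -340, 60) [-0.8   0.46 -0.39  0.72  0.   -2.37]
-1.57 (640, 80, 200) [ 0.01  0.51  0.08  1.15  0.   -1.56]
[[256.86680744 230.76806363]]
```

```bash
python3 - <<'E'
from h import *
bot.move_ptp([430,325,320],D(np.pi)); wcap('w_tt')
bot.move_ptp([550,15,300],D(np.pi)); wcap('w_tray')
print(bot.get_state()['t'],bot.get_state()['tcp_pos'])
E
```

```text
2.9 [549.88291792  16.34182152 300.15569097]
```

View pics/w_tt.png

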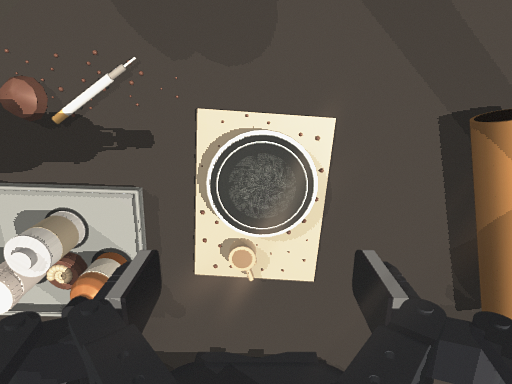

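View pics/w_tray.png

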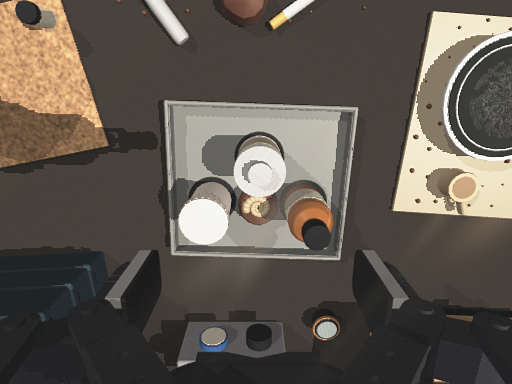

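In the wrist views the turntable is at (262,184) in w_tt. In w_tray the tray spans (165-357, 100-260), with the tin at (260,168), jar lid at (205,221), bottle cap at (316,234) and ammonite coil at (256,207).

```bash
cat >> h.py <<'E'
from scipy.optimize import least_squares
def cfit(P,r=None):
    c=P[:,:2].mean(0)
    if r: f=lambda v:np.hypot(*(P[:,:2]-v[:2]).T)-r; s=least_squares(f,[*c],loss='soft_l1',f_scale=1.0)
    else: f=lambda v:np.hypot(*(P[:,:2]-v[:2]).T)-v[2]; s=least_squares(f,[*c,30],loss='soft_l1',f_scale=1.0)
    return s.x,np.sqrt(np.mean(s.fun**2))
def comp(mask,seed):
    mask=mask.astype(np.uint8)
    n,l,st,ce=cv2.connectedComponentsWithStats(mask,connectivity=4)
    ys,xs=np.nonzero(l>0); i=np.argmin((xs-seed[0])**2+(ys-seed[1])**2); k=l[ys[i],xs[i]]
    o=(l==k).astype(np.uint8); c=max(cv2.findContours(o,cv2.RETR_EXTERNAL,cv2.CHAIN_APPROX_NONE)[0],key=cv2.contourArea)
    return o,c[:,0,:].astype(float)
E
python3 - <<'E'
from h import *
mt=model('top'); top=cv2.imread('pics/top0.png'); wt,mw=wload('w_tt'); wr,mr=wload('w_tray')
def sh(im,x0,y0,x1,y1,s): return cv2.resize(im[y0:y1,x0:x1],None,fx=s,fy=s,interpolation=cv2.INTER_NEAREST)
cv2.imwrite('pics/wc.png',sh(wr,155,90,365,270,3.6))
for nm,im,m,seed in [('top',top,mt,(136,216)),('w',wt,mw,(262,184))]:
    g=im.max(2)
    R=60 if nm=='top' else 75
    M=np.zeros_like(g); cv2.circle(M,seed,int(R),1,-1)
    # white metal ring -> outer contour
    for th in (110,):
        dark=((g<th)&(M>0)); o,c=comp(cv2.morphologyEx(dark.astype(np.uint8),cv2.MORPH_CLOSE,np.ones((5,5))),seed)
        P=ray(m,c,42); print('tt',nm,cfit(P),'n',len(c))
# mat
hsv=cv2.cvtColor(top,cv2.COLOR_BGR2HSV)
o,c=comp((hsv[...,1]>60)&(hsv[...,2]>150)&(hsv[...,0]<30),(373,225))
P=ray(mt,c,4)[:,:2].astype(np.float32); print('mat',cv2.minAreaRect(P)); print(cv2.boxPoints(cv2.minAreaRect(P)))
E
```

```text
tt top (array([484.63640151, 330.72562801,  71.29573292]), np.float64(2.6705789849256347)) n 158
tt w (array([482.83678466, 332.4557416 ,  71.75643135]), np.float64(10.333376942142419)) n 375
mat ((476.5314636230469, -333.2016906738281), (202.08909606933594, 240.65243530273438), 11.293635368347168)
[[ 353.87915 -234.9937 ]
 [ 401.00787 -470.98624]
 [ 599.1838  -431.40967]
 [ 552.05505 -195.41714]]
```

View pics/wc.png

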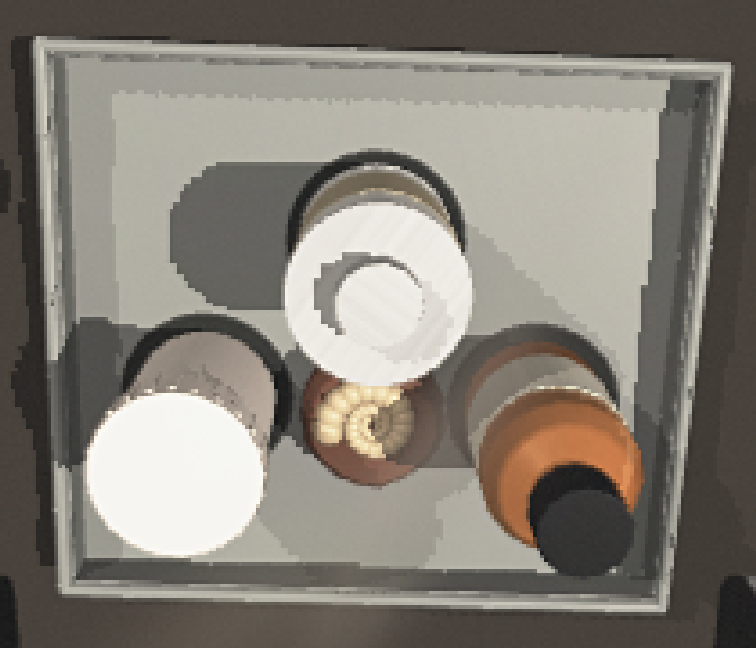

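```bash
python3 - <<'E'
from h import *
mt=model('top'); top=cv2.imread('pics/top0.png'); wt,mw=wload('w_tt'); wr,mr=wload('w_tray')
c=lambda x,y:(155+x/3.6-.36,90+y/3.6-.36)
cor=[c(37,40),c(732,67),c(665,610),c(60,593)]
P=ray(mr,cor,25)[:,:2]; print('tray w',P.round(1).tolist(),P.mean(0),cv2.minAreaRect(P.astype(np.float32)))
g=wr.min(2); gx=wr.max(2)
o,k=comp(g>215,(205,221)); print('jar',cfit(ray(mr,k,92)),cfit(ray(mr,k,92),32),len(k))
o,k=comp(gx<75,(317,236)); print('cap(dark all)',cfit(ray(mr,k,129)),len(k))
lo,_=comp((gx<62)&(gx>45),(320,240)); 
o,k=comp(cv2.morphologyEx(((g>185)).astype(np.uint8),cv2.MORPH_CLOSE,np.ones((5,5))),(258,180)); print('tin',cfit(ray(mr,k,98)),cfit(ray(mr,k,98),30.5),len(k))
h=cv2.cvtColor(wr,cv2.COLOR_BGR2HSV); 
# hand circles from the crop: centre guesses
for n,ctr,z in [('tin',(379,294),98),('tincap',(380,302),112),('jar',(176,473),92),('cap',(585,526),129),('foss',(372,418),22),('padtin',(377,237),4),('padjar',(208,400),4),('padbot',(535,405),4)]:
    print(n,ray(mr,[c(*ctr)],z)[0,:2].round(1))
# turntable ring, edges by hue: bright ring in wrist
gt=wt.min(2); M=np.zeros_like(gt); cv2.circle(M,(262,184),64,1,-1)
o,k=comp((gt<120)&(M>0),(262,235)); 
hull=cv2.convexHull(k.astype(np.float32))[:,0]; print('tt',cfit(ray(mw,hull,42)))
cv2.imwrite('pics/wtc.png',cv2.resize(wt[120:290,185:345],None,fx=3.5,fy=3.5,interpolation=cv2.INTER_NEAREST))
E
```

```text
tray w [[487.3, -103.4], [496.4, 150.0], [718.2, 142.3], [710.6, -111.6]] [603.1357505   19.35218156] ((603.5125122070312, 19.35912322998047), (254.0095672607422, 223.4239959716797), 87.95452880859375)
jar (array([629.90580413, -49.76578762,  29.65765172]), np.float64(0.3691802699314798)) (array([629.8738188 , -50.04356515]), np.float64(2.3769136014020233)) 133
cap(dark all) (array([630.46138502,  83.83138597,  17.73902071]), np.float64(1.770143159552284)) 87
tin (array([568.10664789,  19.42057396,  32.01793133]), np.float64(5.775213983725952)) (array([567.24178791,  19.63293751]), np.float64(6.595722194188126)) 208
tin [564.2  20.4]
tincap [563.4  20.6]
jar [629.1 -49.1]
cap [631.7  85.4]
foss [633.8  18.8]
padtin [563.6  20.7]
padjar [632.4 -49.3]
padbot [634.3  86.8]
tt (array([483.60781328, 332.77685105,  73.14050186]), np.float64(0.20403086549405375))
```

View pics/wtc.png

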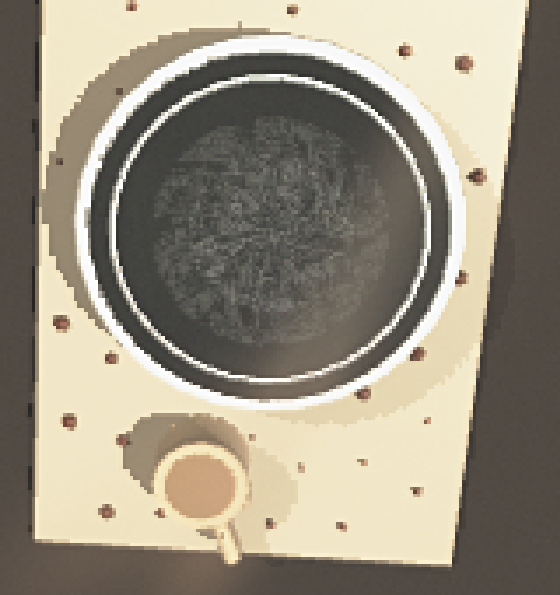

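```bash
python3 - <<'E'
from h import *
bot.move_ptp([564.5,20.6,175],D(np.pi-0.036)); im,m=wcap('w_tin1')
print(bot.get_state()['t'],bot.get_state()['tcp_pos'],proj(m,[[564.5,20.6,98],[564.5,20.6,112],[633.5,18.6,22]]))
E
```

```text
3.5167 [565.82468197  21.07026041 177.01709265] [[255.41247564 190.41304719]
 [255.36518525 195.84565757]
 [255.96382359 231.29334138]]
```

View pics/w_tin1.png

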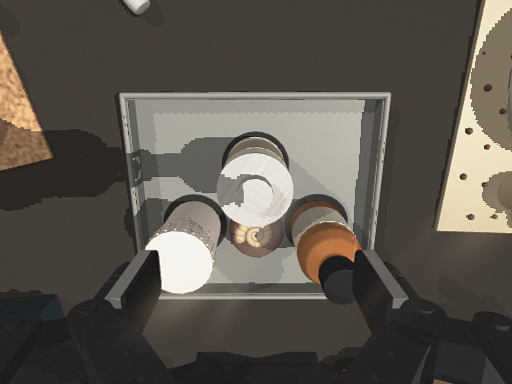

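The tin top is at (255,188) against a predicted (255,190), and its cap at (257,196) matches, so I'll go ahead with the pick.

```bash
cat >> h.py <<'E'
import json,os
def st(): 
    s=bot.get_state(); print('t',round(s['t'],2),'tcp',s['tcp_pos'].round(1),'open',round(s['opening'],3),'F',np.round(s['contact_force'],1)); return s
def down(p,spd=110,th=18):
    if bot.movel(p,max_speed=spd,threshold=th): st(); bot.movel([p[0],p[1],bot.get_state()['tcp_pos'][2]+30]); raise SystemExit('contact on descent')
def place(xy,z,spd=110):
    bot.movel([*xy,z+5],max_speed=spd); hit=bot.movel([*xy,z-1.5],max_speed=15,threshold=4); print('touch',hit); return st()
E
python3 - <<'E'
from h import *
xy=[564,20.6]; yaw=np.pi-0.036
bot.movel([*xy,160],D(yaw),max_speed=100)
down([*xy,54]); s=st()
bot.grip(0.0,50); s=st()
bot.movel([*xy,62],max_speed=50); s=st(); wcap('w_tin2')
E
```

```text
t 4.93 tcp [564.7  20.5  54.7] open 0.995 F [-0.2  1.1  0.8]
t 5.31 tcp [564.8  20.4  55.2] open 0.677 F [-1.7 -0.4  5.8]
t 5.62 tcp [564.2  20.6  62.3] open 0.677 F [-0.4  0.6 -1.9]
```

View pics/w_tin2.png

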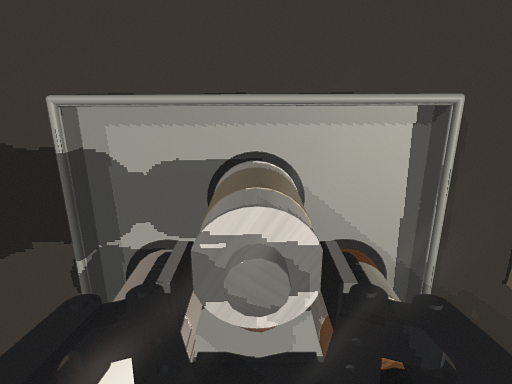

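The tin is held upright between the pads, with its top at (257,265) and its pad visible below. Next it goes to mat spot B.

```bash
python3 - <<'E'
from h import *
yaw=np.pi-0.036; B=[538.2,-387.1]
bot.movel([564,20.6,130],max_speed=150)
bot.movel([*B,130],D(yaw),max_speed=250)
place(B,54)
bot.grip(1.0); st()
bot.movel([*B,170],max_speed=180)
# to jar
bot.movel([630,-49.6,175],D(np.pi/2-0.036),max_speed=300); st()
im,m=wcap('w_jar1'); print(proj(m,[[630,-49.6,92]]))
cv2.imwrite('pics/top1.png',imaging.capture('top'))
E
```

```text
touch True
t 9.21 tcp [ 538.8 -387.7   55.3] open 0.672 F [-0.2  0.2  4.2]
t 9.61 tcp [ 537.5 -386.5   53.3] open 1.004 F [-0.1 -0.8  0.2]
t 12.26 tcp [629.7 -50.  174.6] open 0.995 F [-0.2 -0.5 -0.6]
[[257.95736769 187.12430801]]
```

View pics/w_jar1.png

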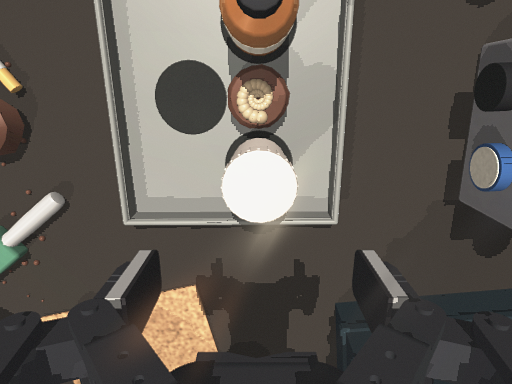

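View pics/top1.png

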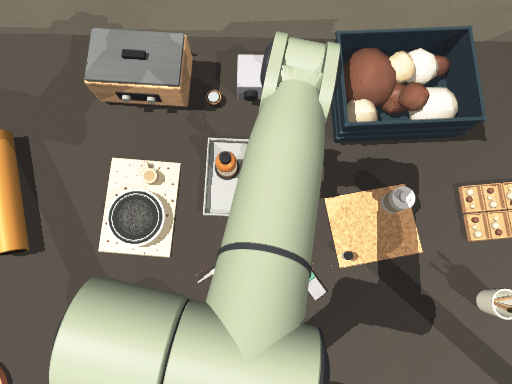

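The tin stands upright on the mat. The jar lid is at (260,186) against a predicted (258,187), and the ammonite is undisturbed at (258,98).

```bash
python3 - <<'E'
from h import *
J=[630.7,-49.8]; yaw=np.pi/2-0.036; C=[436.3,-361.6]
down([*J,54]); st(); bot.grip(0.0,50); st()
bot.movel([*J,62],max_speed=50); wcap('w_jar2')
bot.movel([*J,135],max_speed=150)
bot.movel([*C,135],D(yaw),max_speed=250)
place(C,54)
bot.grip(1.0); st()
bot.movel([*C,190],max_speed=180)
bot.movel([634,86,215],D(np.pi-0.036),max_speed=320); st()
im,m=wcap('w_bot1'); print(proj(m,[[634,86,129],[633.5,18.6,22]]))
E
```

```text
t 13.61 tcp [631.4 -49.9  54.8] open 0.998 F [ 1.   1.6 -0.5]
t 14.0 tcp [631.5 -50.   55.6] open 0.675 F [-1.   1.1  6.8]
touch False
t 18.03 tcp [ 436.3 -361.6   52.4] open -0.0 F [ 0.3 -0.   0. ]
t 18.82 tcp [ 436.3 -361.6   52.5] open 1.001 F [ 0.6 -0.5  0. ]
t 21.45 tcp [633.6  85.  214.9] open 1.0 F [ 0.5  0.2 -0.6]
[[257.77146722 188.36302659]
 [197.65142011 163.05194833]]
```

View pics/w_bot1.png

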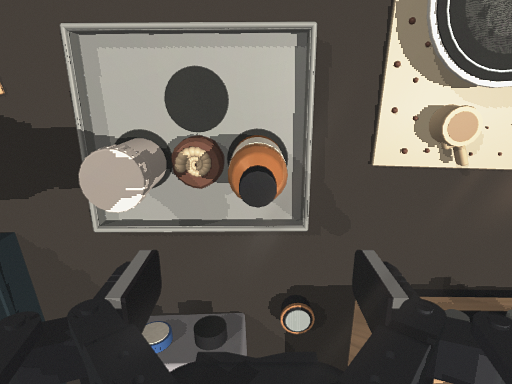

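View pics/w_jar2.png

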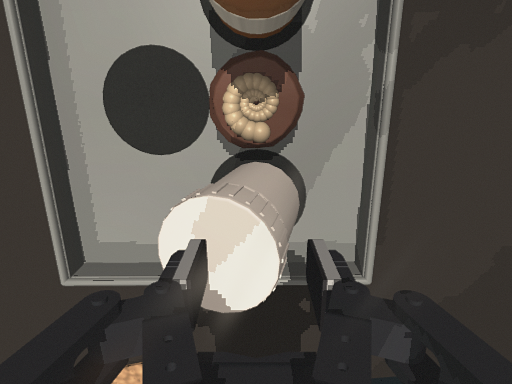

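```bash
python3 - <<'E'
from h import *
im,m=wload('w_bot1'); print('bot1 lid',proj(m,[[630.7,-49.8,92]]),'pad',proj(m,[[630.7,-49.8,4]]))
im2,m2=wload('w_jar2'); print('jar2 lid',proj(m2,[[630.7,-49.8,100]]),proj(m2,[[630.7,-49.8,92],[630.7,-49.8,4]]))
cv2.imwrite('pics/side2.png',imaging.capture('side')); cv2.imwrite('pics/top2.png',imaging.capture('top'))
s=cv2.imread('pics/side2.png'); cv2.imwrite('pics/side2c.png',cv2.resize(s[150:240,200:340],None,fx=5,fy=5,interpolation=cv2.INTER_CUBIC))
cv2.imwrite('pics/b1c.png',cv2.resize(im[110:240,60:320],None,fx=3,fy=3,interpolation=cv2.INTER_CUBIC))
E
```

```text
bot1 lid [[110.68898314 178.77000889]] pad [[142.2117256  159.61071247]]
jar2 lid [[256.97494693 261.96530402]] [[256.92948248 253.64560379]
 [256.61871568 196.77729425]]
```

View pics/side2c.png

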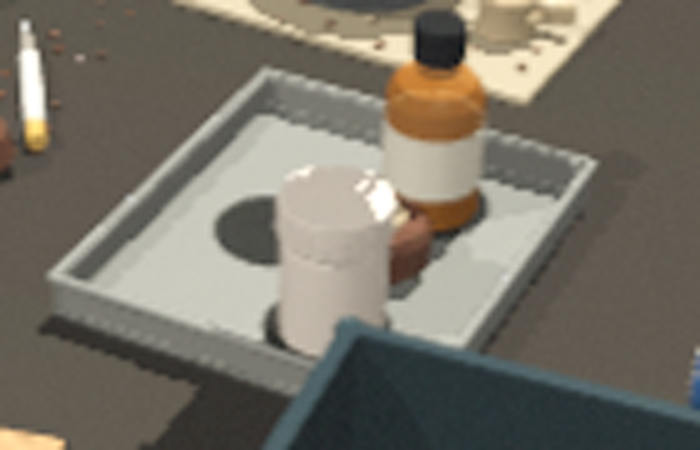

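View pics/b1c.png

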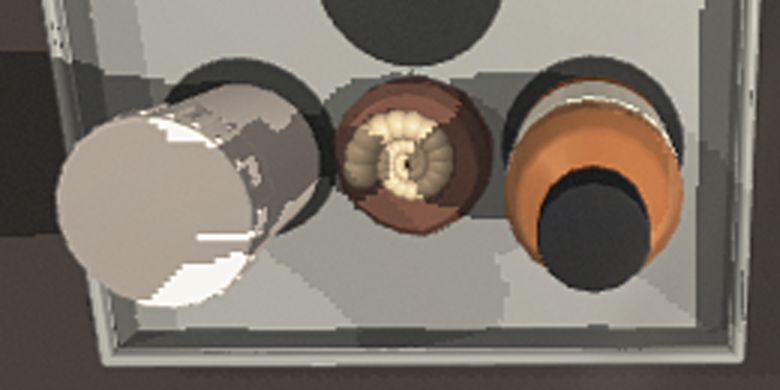

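View pics/top2.png

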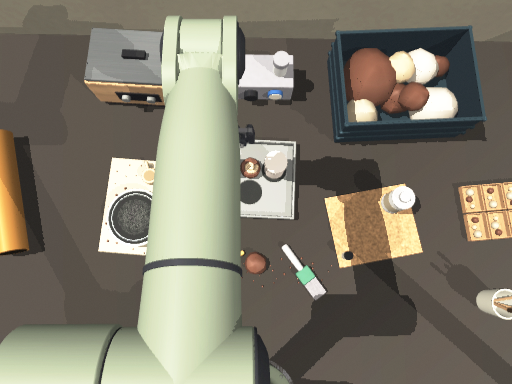

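```bash
python3 - <<'E'
from h import *
im,m=wload('w_jar1'); yaw=np.pi/2-0.036; T=np.array([629.7,-50,174.6]); R=Ro.from_euler('xyz',D(yaw)).as_matrix()
for z in (-13,-51):
  for x in (-11,0,11):
    print(z,x,proj(m,[T+R@np.array([x,s*42.5,z]) for s in (-1,1)]).round(0).tolist())
cv2.imwrite('pics/j1c.png',cv2.resize(im[140:384,90:420],None,fx=2.4,fy=2.4,interpolation=cv2.INTER_CUBIC))
im,m=wload('w_jar2');cv2.imwrite('pics/j2c.png',cv2.resize(im[140:384,90:420],None,fx=2.4,fy=2.4,interpolation=cv2.INTER_CUBIC))
E
```

```text
-13 -11 [[179.0, 258.0], [337.0, 258.0]]
-13 0 [[178.0, 239.0], [339.0, 239.0]]
-13 11 [[176.0, 220.0], [340.0, 220.0]]
-51 -11 [[159.0, 301.0], [358.0, 301.0]]
-51 0 [[157.0, 278.0], [360.0, 278.0]]
-51 11 [[154.0, 255.0], [363.0, 255.0]]
```

View pics/j1c.png

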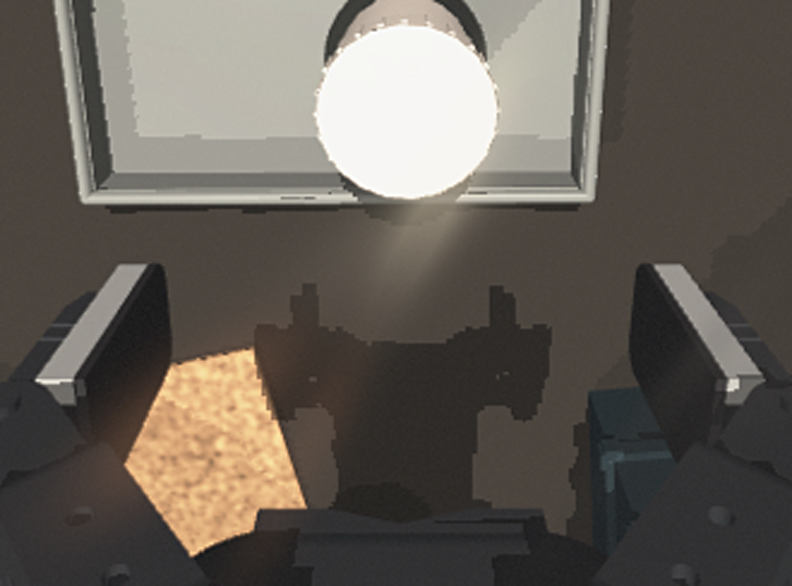

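View pics/j2c.png

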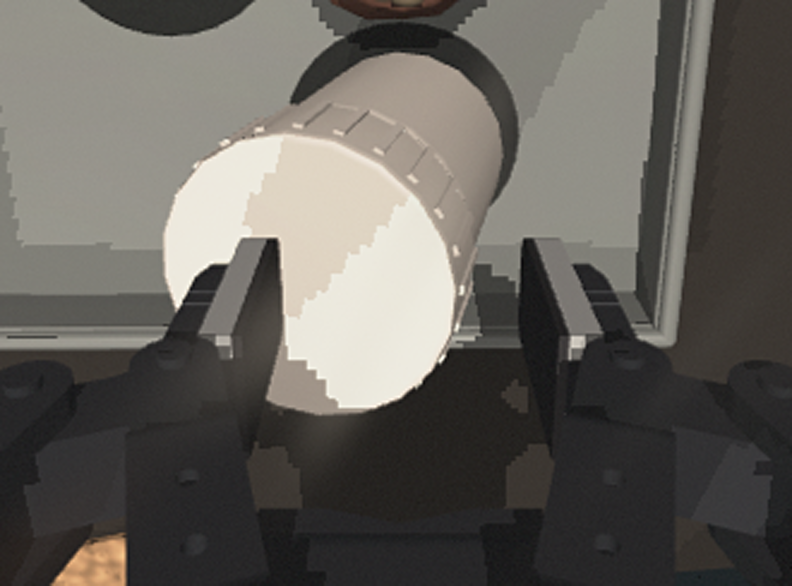

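```bash
python3 - <<'E'
from h import *
im,m=wload('w_tin2');cv2.imwrite('pics/t2c.png',cv2.resize(im[150:384,130:390],None,fx=3,fy=2.5,interpolation=cv2.INTER_CUBIC))
T=np.array([564.2,20.6,62.3])
for z in (105.5,70): print(z,proj(m,[[564.2,20.6,z],[564.2,20.6-30.5,z],[564.2,20.6+30.5,z]]).round(0).tolist())
for z in (70,80,90,100,110):print(z,proj(m,[[564.2-11,20.6-30.5,z],[564.2-11,20.6+30.5,z]]).round(0).tolist())
E
```

```text
105.5 [[257.0, 271.0], [188.0, 273.0], [326.0, 269.0]]
70 [[256.0, 237.0], [201.0, 239.0], [313.0, 235.0]]
70 [[199.0, 220.0], [313.0, 216.0]]
80 [[195.0, 227.0], [316.0, 223.0]]
90 [[192.0, 236.0], [320.0, 231.0]]
100 [[188.0, 245.0], [324.0, 241.0]]
110 [[183.0, 256.0], [329.0, 251.0]]
```

View pics/t2c.png

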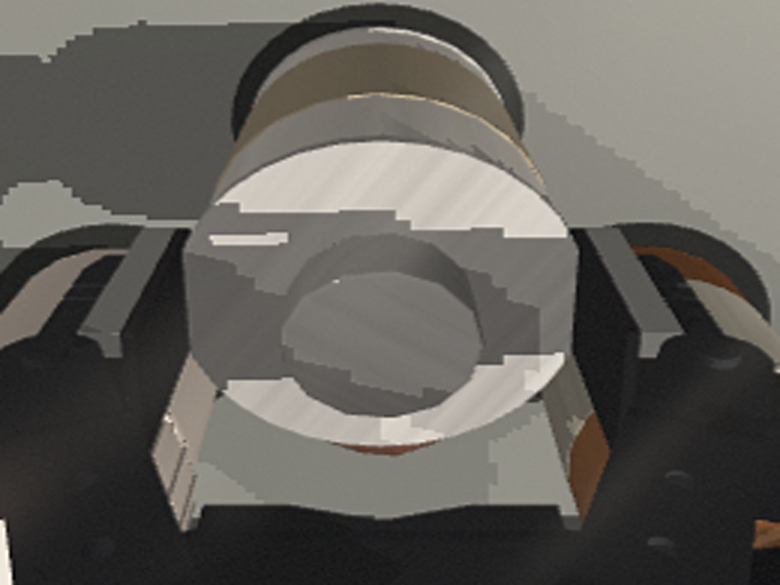

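The jar slipped out of the grip but still stands upright at its original place. The pads look about 30 mm higher in the image than the TCP suggests, so I'll check with the fingers shut.

```bash
python3 - <<'E'
from h import *
bot.grip(0.0); s=st(); im,m=wcap('w_shut'); T=s['tcp_pos']; R=Ro.from_euler('xyz',s['orientation']).as_matrix()
for z in (0,-13,-34,-47): print(z,proj(m,[T+R@np.array([x,0,z]) for x in (11,0,-11)]).round(0).tolist())
cv2.imwrite('pics/shc.png',cv2.resize(im[140:384,130:390],None,fx=3,fy=2.4))
bot.grip(1.0); st()
E
```

```text
t 22.37 tcp [634.   86.1 215. ] open -0.003 F [0.3 0.6 0.7]
0 [[257.0, 213.0], [257.0, 231.0], [257.0, 248.0]]
-13 [[257.0, 222.0], [257.0, 241.0], [257.0, 260.0]]
-34 [[257.0, 239.0], [257.0, 261.0], [257.0, 281.0]]
-47 [[257.0, 252.0], [257.0, 276.0], [257.0, 298.0]]
t 23.2 tcp [634.  86. 215.] open 1.001 F [ 0.5 -0.1  0.4]
```

View pics/shc.png

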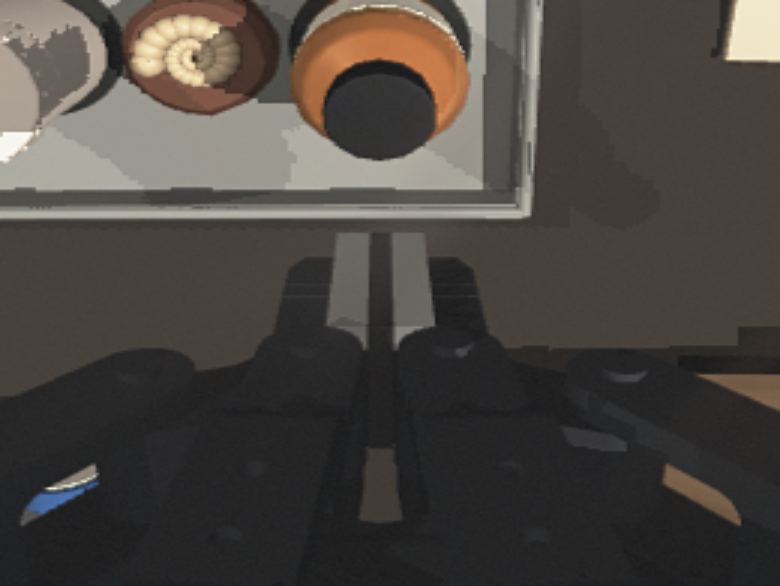

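```bash
python3 - <<'E'
from h import *
im=imaging.capture('side'); m=model('side'); s=st(); T=s['tcp_pos']; u=proj(m,[T,T+[0,0,31],T+[0,0,44]]); print(u.round(1))
x,y=int(u[0,0]),int(u[0,1]); x0,y0=x-60,max(0,y-70)
c=cv2.resize(im[y0:y0+110,x0:x0+130],None,fx=5,fy=5,interpolation=cv2.INTER_CUBIC)
for p in u: cv2.circle(c,(int((p[0]-x0+.5)*5),int((p[1]-y0+.5)*5)),3,(0,0,255),-1)
cv2.imwrite('pics/s3.png',c)
E
```

```text
t 23.25 tcp [634.  86. 215.] open 1.004 F [0.6 0.8 0.2]
[[288.6 127. ]
 [289.3 116.3]
 [289.6 111.7]]
```

View pics/s3.png

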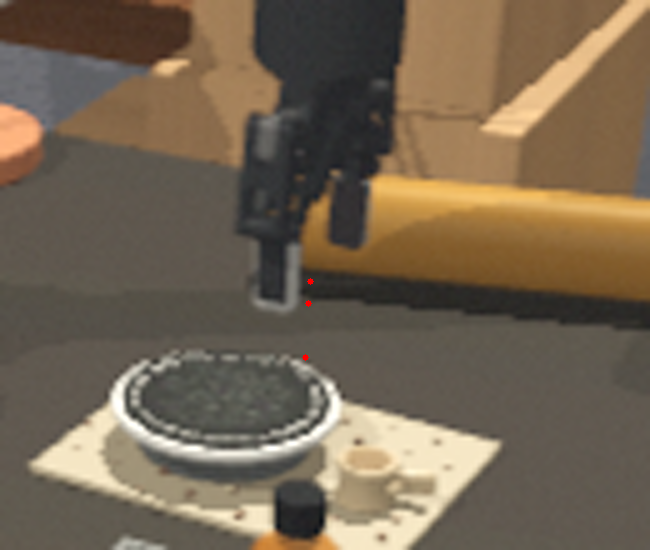

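The side view agrees: the finger ends are about 31 mm behind the reported TCP when shut and about 44 mm when open. So I'll lower every grasp by about 30 mm. The bottle goes first, gripped by its cap.

```bash
python3 - <<'E'
from h import *
X=[634,86]
bot.grip(0.62); 
down([*X,75],spd=100,th=12); st(); bot.grip(0.0,50); st()
bot.movel([*X,81],max_speed=40); st(); im,m=wcap('w_bot2'); cv2.imwrite('pics/side3.png',imaging.capture('side'))
s=cv2.imread('pics/side3.png'); cv2.imwrite('pics/side3c.png',cv2.resize(s[120:230,210:340],None,fx=5,fy=5,interpolation=cv2.INTER_CUBIC))
E
```

```text
t 25.23 tcp [634.6  86.   75.8] open 0.623 F [-0.1  0.1  0.6]
t 25.55 tcp [634.6  85.9  75.8] open 0.357 F [-0.7 -0.3  3.2]
t 25.85 tcp [633.6  86.1  80.6] open 0.358 F [-0.   0.4 -4.1]
```

View pics/w_bot2.png

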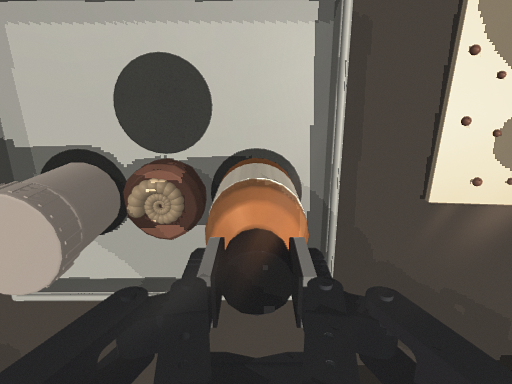

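View pics/side3c.png

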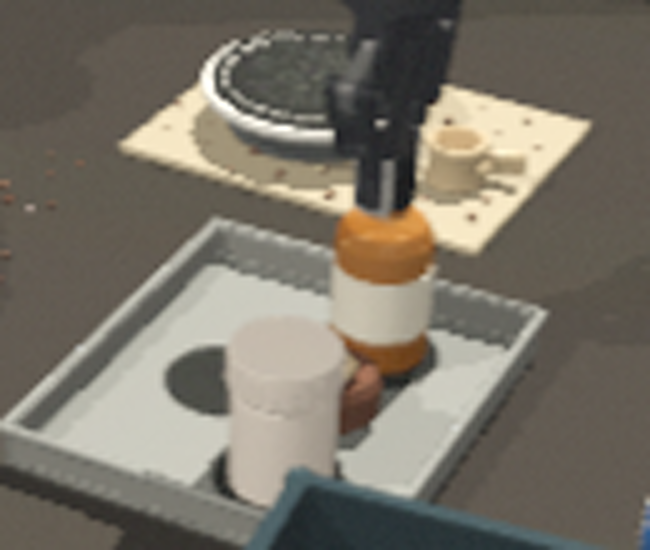

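The bottle is held squarely by its cap and hangs upright. I'll carry it high over the jar to spot A.

```bash
python3 - <<'E'
from h import *
X=[634,86]; yaw=np.pi-0.036; A=[512.8,-259.7]
bot.movel([*X,190],max_speed=170)
bot.movel([*A,190],D(yaw),max_speed=230); print(bot.get_state()['opening'])
place(A,75,140)
bot.grip(0.62); st()
bot.movel([*A,150],max_speed=150)
# finger length touch on free bench
bot.movel([510,-155,60],D(yaw),max_speed=200)
bot.grip(0.0)
bot.movel([510,-155,0],max_speed=100,threshold=12)
print(bot.movel([510,-155,-40],max_speed=20,threshold=3)); s=st()
bot.movel([510,-155,60],max_speed=150); bot.grip(1.0)
bot.movel([630.7,-49.8,150],D(np.pi/2-0.036),max_speed=250); st()
im,m=wcap('w_jar3'); print(proj(m,[[630.7,-49.8,92]]))
E
```

```text
0.3547740203087883
touch True
t 29.8 tcp [ 513.4 -260.2   75.8] open 0.357 F [0.3 0.5 4.1]
t 30.15 tcp [ 512.  -259.2   74. ] open 0.617 F [-0.2 -0.7 -0.2]
True
t 34.33 tcp [ 509.9 -155.   -30. ] open 0.001 F [-0.8  1.2  5.5]
t 37.58 tcp [630.4 -49.9 149.7] open 0.998 F [ 0.4 -0.8  0.2]
[[258.18077198 197.08593208]]
```

View pics/w_jar3.png

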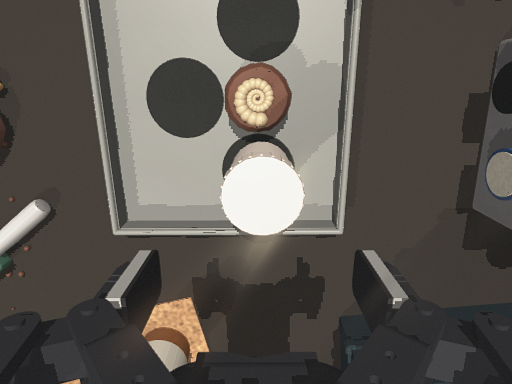

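The fingertips end 30 mm behind the reported TCP (touch at -30). The jar lid is at (262,195), 1-2 mm from expected, so I'll regrip it about 26 mm lower.

```bash
python3 - <<'E'
from h import *
J=[631.3,-49.5]; yaw=np.pi/2-0.036
bot.movel([*J,120],max_speed=100)
down([*J,28]); st(); bot.grip(0.0,50); st()
bot.movel([*J,33],max_speed=40); st(); im,m=wcap('w_jar4'); cv2.imwrite('pics/side4.png',imaging.capture('side'))
s=cv2.imread('pics/side4.png'); cv2.imwrite('pics/side4c.png',cv2.resize(s[120:230,210:340],None,fx=5,fy=5,interpolation=cv2.INTER_CUBIC))
E
```

```text
t 39.06 tcp [632.  -49.6  28.8] open 1.003 F [-0.3  0.6 -0.2]
t 39.41 tcp [632.5 -49.7  29.4] open 0.716 F [0.5 0.4 6. ]
t 39.68 tcp [630.8 -49.4  32.7] open 0.711 F [ 0.  -0.3 -2.8]
```

View pics/w_jar4.png

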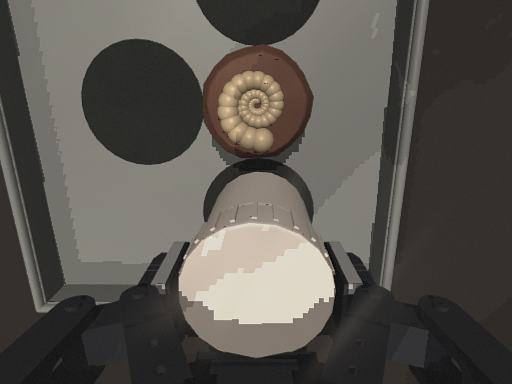

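View pics/side4c.png

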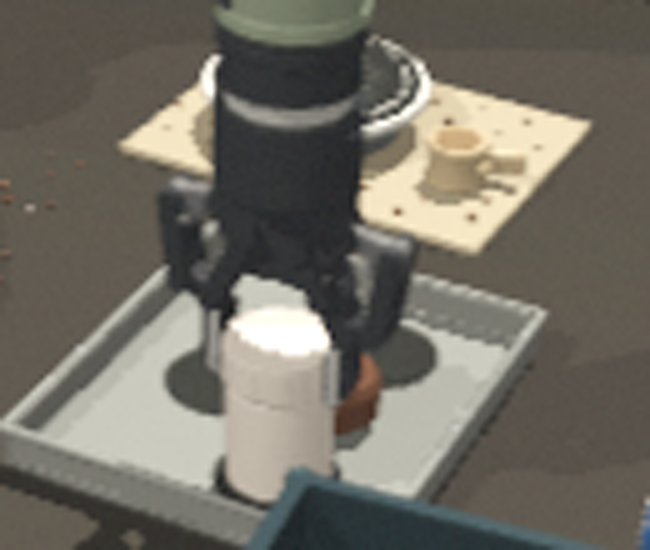

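The jar is now gripped properly around the lid and upright. I'll carry it above bottle height to spot C.

```bash
python3 - <<'E'
from h import *
J=[631.3,-49.5]; yaw=np.pi/2-0.036; C=[436.3,-361.6]
bot.movel([*J,180],max_speed=190)
bot.movel([*C,180],D(yaw),max_speed=250); st()
place(C,28,170)
bot.grip(1.0); st()
bot.movel([*C,170],max_speed=200)
bot.movel([633.5,18.6,130],D(np.pi-0.036),max_speed=320); st()
im,m=wcap('w_fos1'); print(proj(m,[[633.5,18.6,22],[633.5,18.6,38]]))
cv2.imwrite('pics/side5.png',imaging.capture('side'))
cv2.imwrite('pics/fos1c.png',cv2.resize(im[60:240,150:360],None,fx=3.6,fy=3.3,interpolation=cv2.INTER_CUBIC))
E
```

```text
t 42.33 tcp [ 436.7 -360.7  179.9] open 0.714 F [ 0.6 -0.1 -2.4]
touch True
t 43.72 tcp [ 437.  -362.3   29.4] open 0.716 F [0.9 0.3 3.1]
t 44.09 tcp [ 435.9 -361.    27.8] open 1.001 F [-0.2 -0.6 -0.3]
t 46.67 tcp [633.1  17.8 130. ] open 0.999 F [-0.1  0.1  0.1]
[[257.42852334 181.14735158]
 [257.48661612 186.21547671]]
```

View pics/fos1c.png

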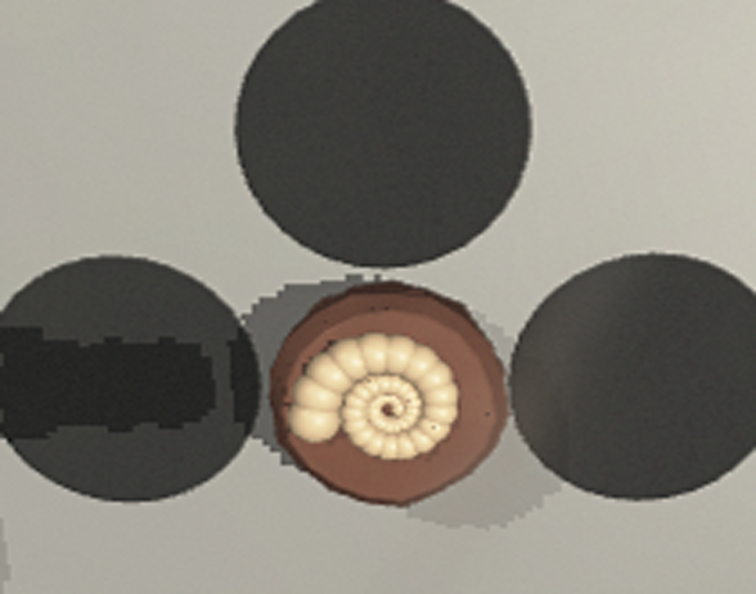

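View pics/side5.png

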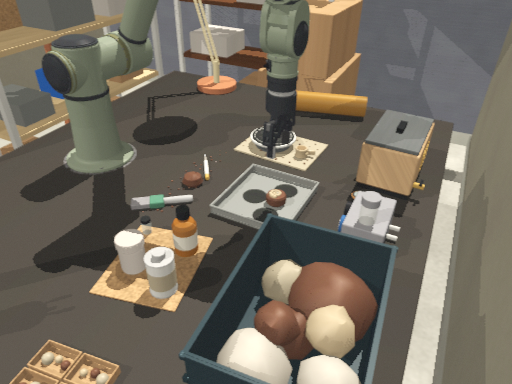

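All three containers stand upright on the mat, and the vial is in place. The ammonite's outline is centred at about (258,179), predicted (257,181), so I'll grip it now.

```bash
python3 - <<'E'
from h import *
X=[633.2,18.6]; yaw=np.pi-0.036
bot.movel([*X,60],max_speed=120)
down([*X,-24],spd=70,th=8); st(); bot.grip(0.0,40); st()
bot.movel([*X,-19],max_speed=30); st(); im,m=wcap('w_fos2'); cv2.imwrite('pics/side6.png',imaging.capture('side'))
s=cv2.imread('pics/side6.png'); cv2.imwrite('pics/side6c.png',cv2.resize(s[120:230,210:340],None,fx=5,fy=5,interpolation=cv2.INTER_CUBIC))
E
```

```text
t 48.85 tcp [633.7  18.6 -23.4] open 1.003 F [ 0.1 -0.  -0.1]
t 49.23 tcp [633.7  18.6 -23.2] open 0.662 F [-1.3  0.6  4.7]
t 49.55 tcp [632.9  18.6 -19.3] open 0.658 F [-0.2 -0.7 -3.1]
```

View pics/w_fos2.png

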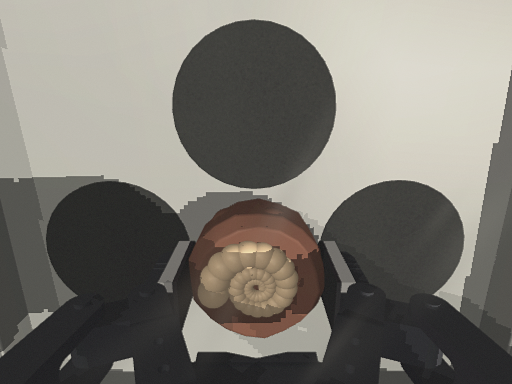

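View pics/side6c.png

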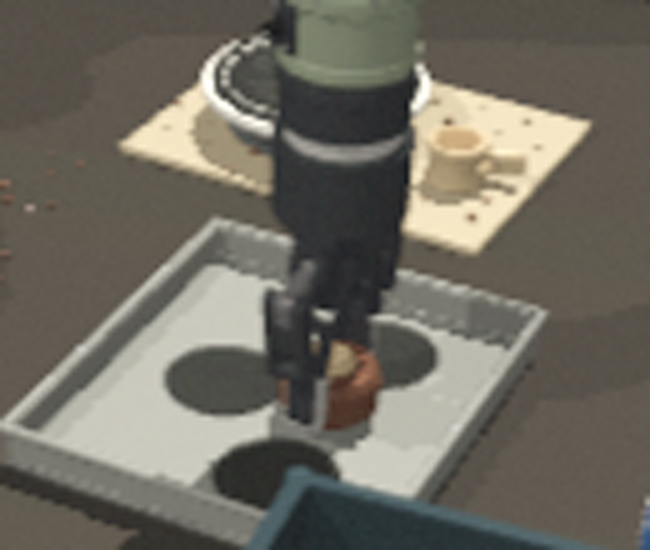

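```bash
python3 - <<'E'
from h import *
im,m=wload('w_fos2'); print('pred',proj(m,[[632.9,18.6,9],[632.9,18.6,15],[632.9-29,18.6,15],[632.9+29,18.6,33],[632.9,18.6,33]]).round(0).tolist())
X=[633.2,18.6]; yaw=np.pi-0.036; T=[483.7,332.5]
bot.movel([*X,70],max_speed=130)
bot.movel([*T,70],D(yaw),max_speed=200); st()
bot.movel([*T,19],max_speed=60)
bot.dwell(0.2)
print(bot.movel([*T,11],max_speed=8,threshold=2.5)); st()
wcap('w_fos3')
bot.grip(0.85); st(); bot.grip(1.0)
bot.movel([*T,110],max_speed=120)
wcap('w_fos4'); bot.movel([T[0]-60,T[1],250],max_speed=250); wcap('w_fos5'); st()
E
```

```text
pred [[256.0, 255.0], [256.0, 261.0], [254.0, 202.0], [259.0, 340.0], [257.0, 282.0]]
t 52.38 tcp [484.1 331.8  69.9] open 0.657 F [-0.9 -0.3 -2.9]
True
t 54.18 tcp [483.7 332.5  14.8] open 0.658 F [-0.8  0.7  4.9]
t 54.54 tcp [482.2 331.7  13.4] open 0.85 F [ 0.1 -0.4  0.2]
t 56.64 tcp [423.3 332.  248.1] open 1.0 F [-0.2  0.9 -1. ]
```

View pics/w_fos5.png

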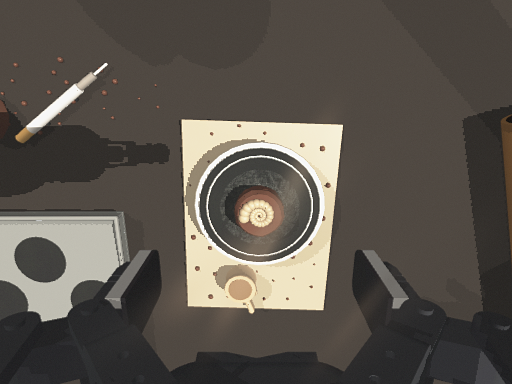

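View pics/w_fos4.png

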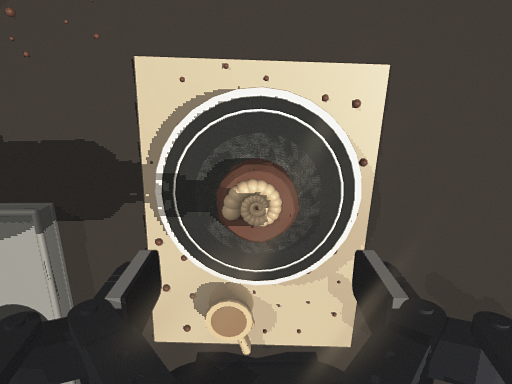

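```bash
python3 - <<'E'
from h import *
for nm,sd in (('w_fos4',(258,200)),('w_fos5',(260,212))):
    im,m=wload(nm); h=cv2.cvtColor(im,cv2.COLOR_BGR2HSV)
    big=82 if nm=='w_fos4' else 52
    print(nm,proj(m,[[483.7,332.5,42],[483.7,332.5,61]]).round(1).tolist())
    red=((h[...,0]<12)|(h[...,0]>172))&(h[...,1]>70)
    M=np.zeros(red.shape,np.uint8); cv2.circle(M,sd,big*6//10+8,1,-1); o,k=comp(cv2.morphologyEx((red&(M>0)).astype(np.uint8),cv2.MORPH_CLOSE,np.ones((9,9))),sd)
    hu=cv2.convexHull(k.astype(np.float32))[:,0]; print('fossil',cfit(ray(m,hu,60)),cv2.boundingRect(k.astype(np.float32)))
    g=im.min(2); cx=(258,187) if nm=='w_fos4' else (260,203)
    M[:]=0; cv2.circle(M,cx,100 if big==82 else 63,1,-1)
    o,k=comp((g<110)&(M>0),(cx[0],cx[1]-(88 if big==82 else 55))); hu=cv2.convexHull(k.astype(np.float32))[:,0]; print('tt',cfit(ray(m,hu,42)))
E
```

```text
w_fos4 [[257.0, 195.7], [257.0, 203.9]]
fossil (array([-1473.83466129,  4243.54279897,  4375.75410838]), np.float64(0.5368038705683809)) (255, 207, 3, 3)
tt (array([483.78693374, 332.89637553,  73.29647739]), np.float64(0.11503772151083652))
w_fos5 [[258.7, 207.6], [258.8, 213.2]]
fossil (array([486.96286468, 331.42913106,   0.62533338]), np.float64(5.287825324729517e-07)) (258, 215, 1, 2)
tt (array([483.59874305, 332.75398422,  73.11891918]), np.float64(0.18560039348977214))
```

The turntable centre measures (483.7,332.8), and the ammonite sits within about 2 mm of it, coil up. Now the returns, starting with the bottle.

```bash
python3 - <<'E'
from h import *
X=[634,86]; yaw=np.pi-0.036; A=[512.8,-259.7]
bot.grip(0.62)
bot.movel([*A,150],D(yaw),max_speed=320)
down([*A,75],spd=90,th=12); bot.grip(0.0,50); st()
bot.movel([*A,81],max_speed=40); st()
bot.movel([*A,150],max_speed=150)
bot.movel([*X,150],D(yaw),max_speed=230); st()
place(X,75,100)
bot.grip(0.62); st()
bot.movel([*X,170],max_speed=150)
wcap('w_bot3')
C=[436.3,-361.6]
bot.grip(1.0)
bot.movel([*C,150],D(np.pi/2-0.036),max_speed=320)
wcap('w_jar5'); cv2.imwrite('pics/side7.png',imaging.capture('side')); st()
E
```

```text
t 60.42 tcp [ 513.4 -260.3   75.9] open 0.358 F [0.5 0.  4.4]
t 60.73 tcp [ 512.4 -259.3   80.7] open 0.351 F [-0.2  0.6 -2.4]
t 63.08 tcp [633.7  84.9 150. ] open 0.36 F [ 0.4  0.3 -3.1]
touch True
t 64.3 tcp [634.6  85.9  75.9] open 0.354 F [-0.  -0.7  6.2]
t 64.65 tcp [632.7  85.9  73.8] open 0.621 F [-0.3  0.1  0.3]
t 67.73 tcp [ 436.9 -360.5  150.1] open 0.998 F [0.6 0.7 0.6]
```

View pics/w_bot3.png

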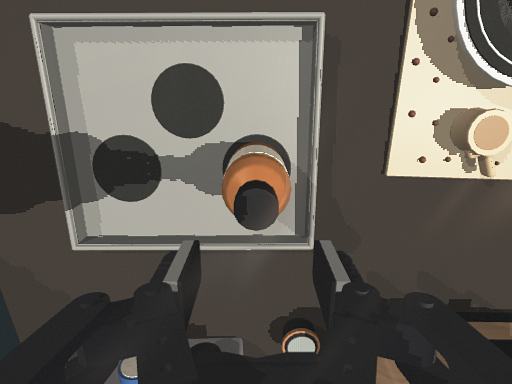

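View pics/w_jar5.png

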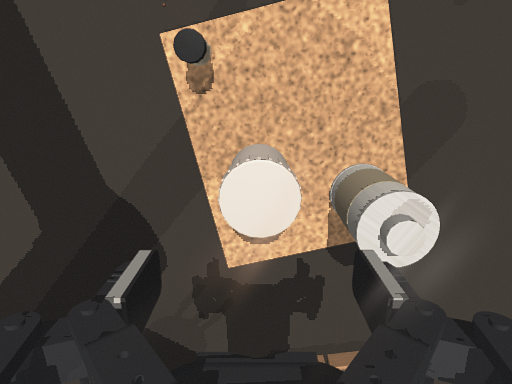

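View pics/side7.png

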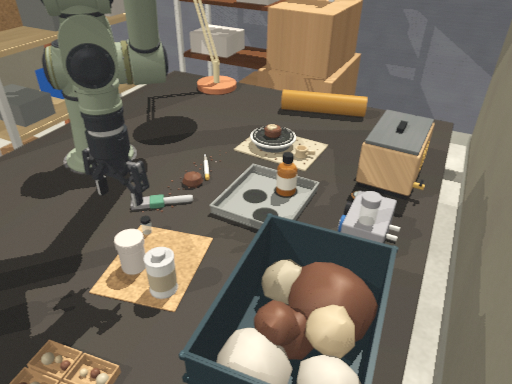

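The bottle is upright and centred on its pad again. The jar at (260,198) and the tin at (400,230) both stand on the mat. The jar goes back next, then the tin, gripped lower this time.

```bash
python3 - <<'E'
from h import *
J=[631.3,-49.5]; yaw=np.pi/2-0.036; C=[436.3,-361.6]
down([*C,28]); bot.grip(0.0,50); st()
bot.movel([*C,33],max_speed=40); st()
bot.movel([*C,120],max_speed=170)
bot.movel([*J,120],D(yaw),max_speed=230); st()
place(J,28,110)
bot.grip(1.0); st()
bot.movel([*J,140],max_speed=170)
wcap('w_jar6')
B=[538.2,-387.1]; yaw=np.pi-0.036
bot.movel([*B,140],D(yaw),max_speed=300); wcap('w_tin3')
down([*B,32]); st(); bot.grip(0.0,50); st()
bot.movel([*B,37],max_speed=40); st(); wcap('w_tin4')
E
```

```text
t 69.34 tcp [ 437.  -362.2   29.1] open 0.71 F [0.4 0.2 6.1]
t 69.62 tcp [ 436.1 -361.4   32.9] open 0.709 F [-0.9 -0.  -2.2]
t 72.03 tcp [630.8 -50.5 120. ] open 0.713 F [-0.7  0.9 -2.5]
touch True
t 73.33 tcp [632.1 -49.6  29.2] open 0.712 F [-0.1 -1.2  4. ]
t 73.71 tcp [630.3 -49.3  27.4] open 1.001 F [ 0.4  0.5 -0.1]
t 77.6 tcp [ 538.8 -387.6   32.9] open 1.004 F [ 0.3 -0.1 -0.8]
t 77.97 tcp [ 538.8 -387.7   33.2] open 0.69 F [-0.4 -0.2  5.5]
t 78.24 tcp [ 538.  -386.8   36.7] open 0.688 F [ 0.2  0.1 -2.6]
```

View pics/w_jar6.png

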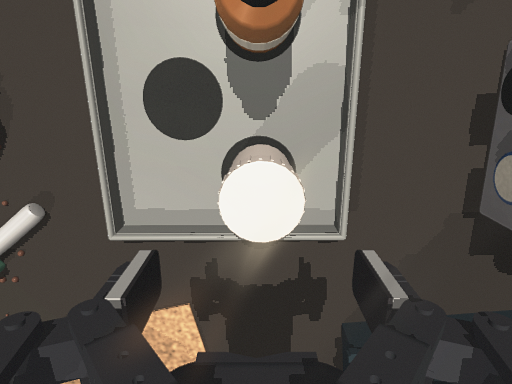

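View pics/w_tin4.png

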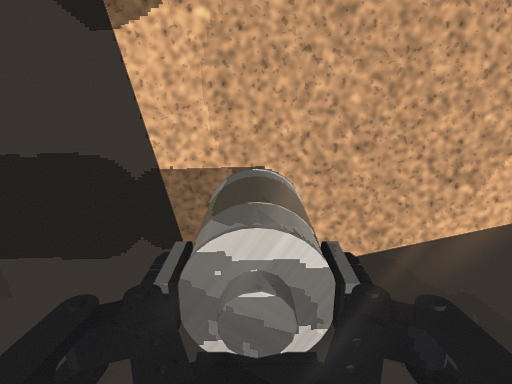

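The jar is on its pad and the tin is gripped securely. I'll carry the tin above jar height and lower it straight down.

```bash
python3 - <<'E'
from h import *
B=[538.2,-387.1]; yaw=np.pi-0.036; X=[564,20.6]
bot.movel([*B,155],max_speed=170)
bot.movel([545,-30,155],D(yaw),max_speed=230)
bot.movel([*X,155],max_speed=150); st()
place(X,32,120)
bot.grip(1.0); st()
bot.movel([*X,180],max_speed=150); wcap('w_end1')
bot.move_ptp([350,200,300],D(np.pi)); bot.dwell(0.3)
cv2.imwrite('pics/top_end.png',imaging.capture('top')); cv2.imwrite('pics/side_end.png',imaging.capture('side')); st()
E
```

```text
t 81.34 tcp [563.8  20.1 154.8] open 0.69 F [ 0.1 -0.5 -2.3]
touch True
t 82.84 tcp [564.7  20.5  33.1] open 0.689 F [-0.1  0.4  3.9]
t 83.22 tcp [563.2  20.6  31.7] open 1.002 F [-0.7 -0.6  0.2]
t 85.98 tcp [350.2 199.8 299.7] open 1.002 F [ 0.  -0.5 -0.1]
```

View pics/w_end1.png

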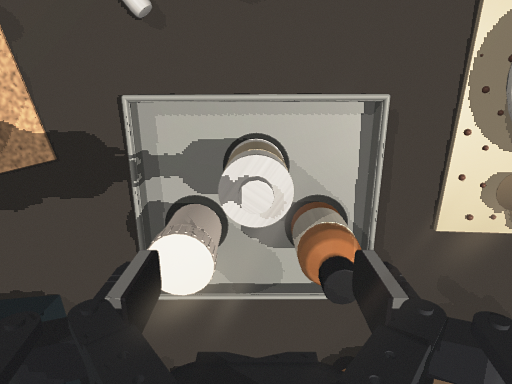

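View pics/top_end.png

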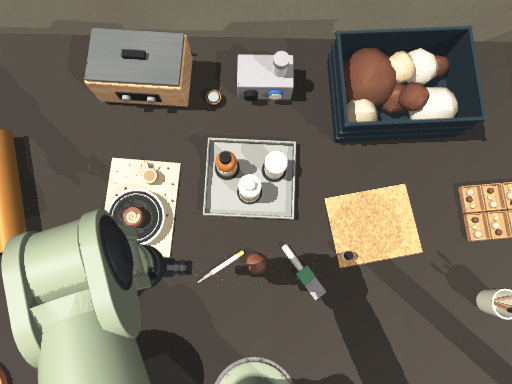

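View pics/side_end.png

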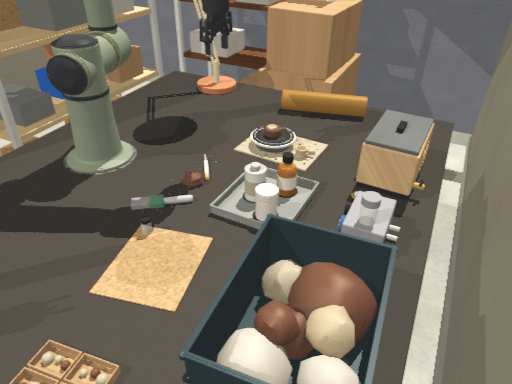

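The end pictures match the start ones. In the top view the bottle is at (226,163), the jar at (275,165) and the tin at (249,187), all upright on their pads. The ammonite is on the turntable at (133,217), and the vial and vertebra have not moved.

```bash
python3 - <<'E'
from h import *
bot.sign_off(); st()
E
```

```text
the job is handed in; nothing more can be done
the job is handed in; nothing more can be done
```

I handed the job in at about 86 s of the 152 s allowed. One thing went wrong on the way: the jar slipped and tilted during my first try at lifting it.

**Done:** I moved the tin, bottle and jar to the cork mat. Then I set the ammonite down on the turntable, stopping at the first light touch. Last, I put the bottle, jar and tin back in the tray.

**The jar slip:** on the first try the pads caught only the top of the lid. The jar tilted in the jaws, slipped out, and settled upright on its own pad within 1–2 mm of where it had stood. It did not fall over, and the ammonite did not move. But the jar was not strictly upright for that moment, and this could count against "upright throughout".

**Cause and fix:** a touch on the bare bench showed the fingertips end about 30 mm behind the reported TCP. I lowered all later grasps to suit, and the jar's second lift held. The tin's first lift was also shallow but held.

**Last checks:**
- **Containers:** the final top, side and wrist pictures show all three upright on their starting pads, in the same places as at the start by eye (positions not re-measured).
- **Ammonite:** it sits coil up within about 2 mm of the turntable centre. The automatic outline fit for it failed, so I read that from its edges in the picture.
- **Vial and vertebra:** both look unmoved.
- **Camera disagreement:** the first rough readings from the top camera differed from the wrist camera by up to about 10 mm. I used the wrist camera, which was within about 2 mm at the close-up checks.

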